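# Load a valve spring to its reference length and lock the tester

### The job

On the spring tester, turn the hexagon-headed loading screw clockwise until the pointer on the pressure plate is level with the reference finger on the ruler, without squeezing the spring well past it. Then run the hexagon jam nut under the screw head down until it is tight on the boss, so that the setting stays locked with the pointer still level. Leave the spare spring and the other things lying about where they are.

Things in the scene. Friction and masses are not known exactly. Their poses are not given: they have to be found in the camera images.
- tester: Spring tester, fixed. Grey base 150 x 170 x 14 mm; columns at y = +-62 mm; crosshead 46 (x) x 164 (y) mm, top at height 130 mm, with a round boss 36 mm across, 22 mm high in its middle. A coil spring 42 mm across stands on the plate below. Origin: centre of the base's underside; z up; the ruler is at -x. Screw, boss, nut and spring share the vertical axis through the origin.
- boss_top (a point): Centre of the top face of the boss, 152 mm above the worktop, where the jam nut seats.
- screw_head (a point): Centre of the loading screw's hexagon head, 30 mm across flats, 24 mm high, at most 209 mm above the worktop; x axis square to a flat (flats every 60 degrees). Clockwise from above lowers head and pointer 3.0 mm per rad (coarse thread), 21 mm at most. Resists with about 0.3 N m plus up to 0.1 N m of spring; stays where left; pushing it straight down does not move it.
- jam_nut (a point): Centre of the underside of the hexagon jam nut between head and boss: 50 mm across flats, 14 mm thick; x axis square to a flat. Starts 6 to 8 mm above the boss; clockwise from above lowers it 3.0 mm per rad until it stops dead on the boss. Resists with about 0.12 N m, does not turn with the screw, stays where left. At the mark 4 mm or more is left between nut and head.
- pointer (a point): Tip of the steel pointer, a 5 mm thick bar that sticks out of the pressure plate toward the ruler (-x of the tester); the point is mid-thickness. It moves up and down with the screw.
- mark (a point): Tip of the reference finger, a 5 mm thick steel bar on a dark clamp on the ruler, mid-thickness, beside the pointer's path. It is fixed; its height differs from start to start (9 to 15 mm below the pointer).
- spare_spring: Spare coil spring standing on end, 42 mm across, 65 mm high, origin at the centre of its foot; a bystander.
- ball_bearing: Ball bearing lying flat, 38 mm across, 11 mm high; a bystander.
- pocket_tape: Pocket tape measure, 28 x 50 x 41 mm; a bystander.
- tap_wrench: Tap wrench lying flat, 57 x 83 x 17 mm; a bystander.
- white_carton: Small white carton, 45 x 50 x 71 mm; a bystander.
Not all that is in view belongs to the job. What is shaped like the tester but yellow is not meant.

How it is judged (in metres and radians):
On the way, in this order (a step that is already met when the one before it is completed fails the run):
1. the pointer is level with the mark (within 2.5 mm) while the jam nut is still clear of the boss (z of pointer in the frame of mark between -0.0025 and 0.0025 m and z of jam_nut in the frame of boss_top above 0.003 m), for 0.3 s.
2. the jam nut is seated on the boss (within 1 mm), the pointer still level with the mark (z of pointer in the frame of mark between -0.0025 and 0.0025 m and z of jam_nut in the frame of boss_top below 0.001 m), for 0.2 s.
At the end, for the whole second after the job is handed in: The pointer's tip is level with the reference finger's tip within 2.5 mm, and the jam nut's underside is within 1 mm of the boss's top face (all of step 2); the robot touches nothing.
It fails at once if the spring is squeezed more than 5 mm past the mark (z of pointer in the frame of mark below -0.005 m).
It fails at once if one of the bystanders (spare spring, bearing, tape, tap wrench, carton) is moved more than 15 mm (distance of any of spare_spring, ball_bearing, pocket_tape, tap_wrench, white_carton from where it was at the start of the episode above 0.015 m).
It also fails if it takes over 72 s, if anything falls off the work surface, if the arm or the gripper's body presses on something with over 40 N, if the wrist force passes 120 N, or if a joint passes its speed limit or range.

### The arm

A 6-joint arm with a two-finger parallel gripper is mounted at the origin on a cart in front of the work surface, level with it; the furniture and walls round the work are solid. World frame = base frame: x ahead of the robot, y to its left, z up, the work surface at z = 0. Lengths are in mm, angles in rad, forces in N, time in s.
With the tool pointing down it reaches from about 350 to 875 mm from the base axis. Payload 4.2 kg.
Tool frame: the origin (TCP) lies midway between the tips of the shut fingers; the grasp point (between the pads) lies 19 mm behind it; z points along the fingers, y is the line along which they close (so a half turn about z gives the same grasp; the last joint's range is limited). The gripper opens to 85 mm and grips with 20 to 120 N. Pads are 22 mm wide; open, the fingers measure 114 mm over their backs; the gripper's body (76 mm by 85 mm) begins 54 mm behind the grasp point. The pads swing forward as they close: fully open they stand 13 mm farther back than shut.
Start: joints at [-1.046, 0.385, 0.008, 0, -1.194, -0.259], TCP at [164.192, -603.026, 231.312] pointing down, gripper open.
Joint ranges: [-3.14, 3.14], [-1.21, 2.06], [-1.07, 1.41], [-3.16, 2.05], [-2.99, -0.16], [-3.1, 3.1]. Speed limits (rad/s): [2.79, 2.79, 3.14, 3.14, 3.14, 3.14].

### API

Orientations are given as a unit quaternion [x, y, z, w].
In Python, from bench import arm gives the robot as it stands. The module is installed in compiled form; this text tells all that it offers.
- The arm moves only by the shell command python3 -m handwheel 'ROWS' [OPENING]. ROWS is JSON, a list of rows, each an object of numbers: "x", "y", "z": the shift along the world's x, y, z each as a share of 20 cm, from -1 to 1; "ax", "ay", "az": the turn, a rotation vector about the world's x, y, z each as a share of 90 degrees, from -1 to 1. In form: [{"x": .., "y": .., "z": .., "ax": .., "ay": .., "az": ..}, ...]. A call has exactly 8 rows; each row shifts and turns the commanded pose from where the row before left it; what a row does not reach is not made up. A row lasts 1/10 s, in which the tool goes at most 50 mm and 8.59 degrees, less where a joint would pass 70% of its speed; a pose out of reach is approached as far as the arm can. A call with a number of a shift or a turn outside -1 to 1 is refused whole. A call with a gripper value outside its range is refused whole. OPENING is the opening, from -1 (shut) to 1 (fully open), set as the call begins (- or left out, the last holds). The fingers move at their own pace and stop on an object; the grip force is fixed at half the most. Time passes only in rows, so rows that do not move let the fingers close, or fill a call up. It gives the time, the measured TCP pose, the force, the opening and the grip force at its end, in the units of the state.
- arm.read_state(): the state, without advancing time (a new reading comes with each control period).
- arm.get_image(name): name is "scene" or "top" or "wrist"; returns the picture (384x512x3 uint8, red, green, blue); there is no depth.
- arm.camera_params(name): a dict with "K" (3x3 intrinsics, pixels), "k1" (the pictures are not rectified: a ray, as slopes to the right and down, at radius r is drawn at 1 + k1 r^2 times it, then the intrinsics apply), "position" and "orientation" of the camera in the world. Camera axes: x right, y down, z forward; pixel columns grow to the right and rows downward; lengths in mm; the calibration is good to about 2 mm. A picture is of the moment at which its call begins: read the wrist's pose just before it. camera_params takes no time and is no camera call; for the wrist camera it gives the pose at the moment of the call.
- arm.job_done(): hands the job in; it is judged then, once.
The state is a dict: "clock": time; "joints": joint angles; "joint_vel": joint speeds; "joint_efforts": joint torques, N m; "position": TCP position; "ee_rot": TCP orientation; "contact_force": force on the tool from outside, world axes, zero at the start; "wrist_torque": the same for the moment, N m; "gripper_width": finger opening in mm; "grasp_force": force on a finger pad.
Only numpy, scipy, OpenCV 4.12 (cv2) and the standard library are available. Lean on these libraries where they do the work, as an engineer would, in place of code of your own. Each camera call takes 0.05 s, during which the arm holds its last target. There are 200 camera calls.

## Working session

There is one attempt and no reset: what is moved stays moved. The work goes in short steps, Python scripts to look and compute and a shell command to move; the robot and the scene stay as the last step left them, time stands still between calls to the robot, and variables do not carry over. Pictures are saved under pics/ and viewed, at most 10 in all, crops included, and the job is handed in when it is done.

```bash
mkdir -p pics; cat > h.py <<'E'
import numpy as np,cv2
from bench import arm
from scipy.spatial.transform import Rotation as R
def ray(c,u,v):
    K=np.array(c['K']);k=c['k1'];d=np.array([(u-K[0,2])/K[0,0],(v-K[1,2])/K[1,1]]);s=d.copy()
    for _ in range(30): s=d/(1+k*(s@s))
    return np.array(c['position']),R.from_quat(c['orientation']).apply([*s,1.])
def at_z(c,u,v,z):
    p,d=ray(c,u,v);return p+d*(z-p[2])/d[2]
def proj(c,P):
    q=R.from_quat(c['orientation']).inv().apply(np.atleast_2d(P)-np.array(c['position']))
    s=q[:,:2]/q[:,2:];s=s*(1+c['k1']*(s**2).sum(1))[:,None]
    K=np.array(c['K']);return s*[K[0,0],K[1,1]]+[K[0,2],K[1,2]]
def save(n,f,crop=None,k=1):
    im=arm.get_image(n)
    cv2.imwrite('pics/raw_'+f,im[:,:,::-1])
    if crop: u0,u1,v0,v1=crop;im=im[v0:v1,u0:u1]
    im=cv2.resize(im,None,fx=k,fy=k,interpolation=cv2.INTER_CUBIC)
    cv2.imwrite('pics/'+f,im[:,:,::-1]);return im
E
python3 - <<'E'
from h import *
a=[arm.get_image(n) for n in('scene','top')]
for n,i in zip(('scene','top'),a): cv2.imwrite(f'pics/{n}0.png',i[:,:,::-1]);print(n,arm.camera_params(n))
cv2.imwrite('pics/both.png',cv2.resize(np.vstack(a),None,fx=.78,fy=.78,interpolation=cv2.INTER_AREA)[:,:,::-1])
print(arm.read_state())
E
```

```text
scene {'K': array([[389.5377109 ,   0.        , 252.99626809],
       [  0.        , 389.5377109 , 198.07992552],
       [  0.        ,   0.        ,   1.        ]]), 'k1': -0.05864964413674947, 'position': array([-170.95992384, -424.8610127 ,  560.82577553]), 'orientation': array([ 0.73621975, -0.40937563,  0.2484063 , -0.47821165])}
top {'K': array([[354.63028475,   0.        , 255.73467311],
       [  0.        , 354.63028475, 188.66748349],
       [  0.        ,   0.        ,   1.        ]]), 'k1': 0.02309433598126363, 'position': array([ 461.10298624,   46.68516589, 1258.46484788]), 'orientation': array([ 0.71382822, -0.69772674,  0.03145952, -0.0513514 ])}
{'clock': 0.1, 'joints': array([-1.04642247e+00,  3.85461845e-01,  6.75839858e-03, -4.12399723e-04,
       -1.19401933e+00, -2.58576846e-01]), 'joint_vel': array([ 0.00029117, -0.00284203,  0.0025607 ,  0.00037114,  0.0007989 ,
        0.00076224]), 'joint_efforts': array([ 1.12576558e-04, -3.93319952e+01,  1.88929063e+01,  4.19797540e+00,
       -2.58869928e-03,  7.28327393e-06]), 'position': array([ 164.03035767, -602.54461851,  230.34349064]), 'ee_rot': array([-1.32432198e-01,  9.91191580e-01,  9.63484130e-04, -1.90358114e-04]), 'contact_force': array([-0.7426271 , -0.029145  , -0.30755787]), 'wrist_torque': array([0.00884245, 0.02225688, 0.00499203]), 'grasp_force': 0.0, 'gripper_width': 85.0101395788964}
```

View pics/both.png

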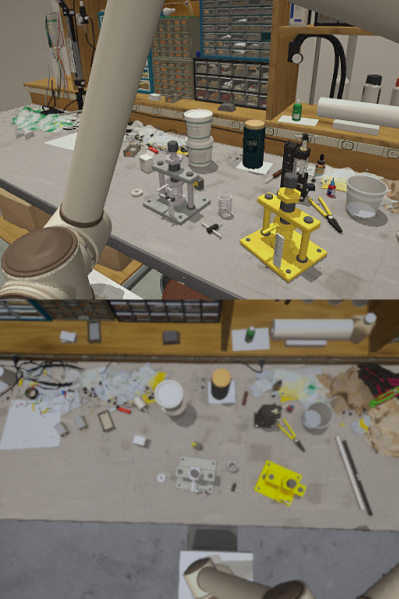

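Scene (full-resolution pixels) shows the grey tester at about (222,235) and the yellow look-alike at (360,280). In the top view they are at (250,222) and (360,235). I choose the grey one and check it in one close crop.

```bash
python3 - <<'E'
from h import *
s=cv2.imread('pics/scene0.png')[165:295,165:315];t=cv2.imread('pics/top0.png')[175:255,195:315]
s=cv2.resize(s,(600,520)[:2],interpolation=cv2.INTER_CUBIC)
cv2.imwrite('pics/c1.png',cv2.resize(s,(690,598)))
cv2.imwrite('pics/c2.png',cv2.resize(t,(780,520),interpolation=cv2.INTER_CUBIC))
c=arm.camera_params('top');print(at_z(c,250,215,200),at_z(c,250,222,0))
E
```

```text
[506.00252309  93.2154571  200.        ] [489.79361607 101.35676256   0.        ]
```

View pics/c1.png

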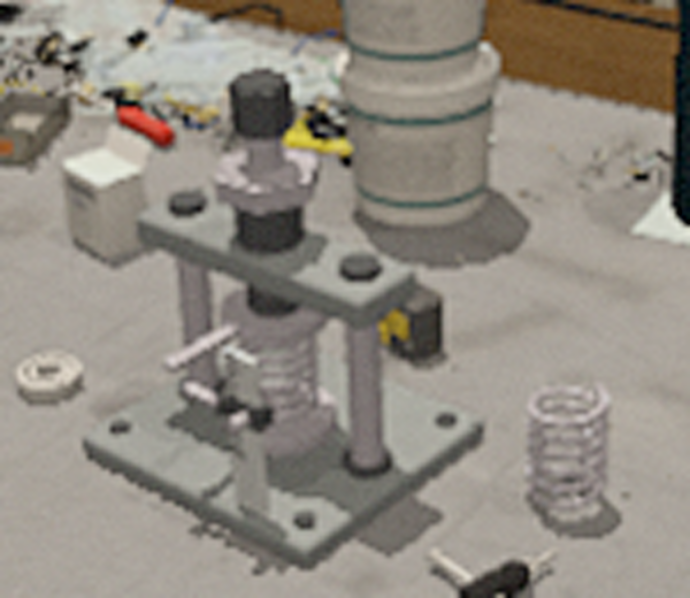

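View pics/c2.png

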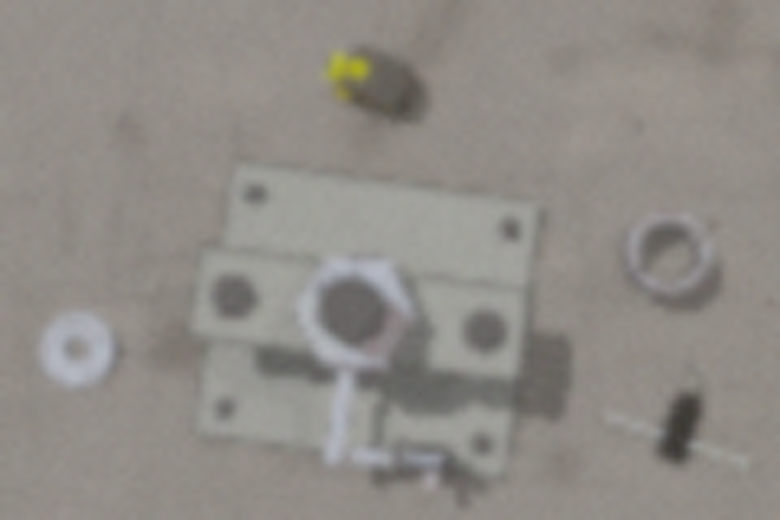

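Crops confirm it. The grey tester has its dark hex head at c2 (352,310), the steel nut around it, the columns at (234,296)/(486,331), the pointer tip at (335,460) and the finger tip at (358,455). In c1 the pointer tip is at (170,362) and the finger tip at (188,388), both facing the robot.

```bash
python3 - <<'E'
from h import *
c=arm.camera_params('top');f=lambda u,v:(195+u/6.5,175+v/6.5)
print('head',at_z(c,*f(352,310),209)); print('nut',at_z(c,*f(356,312),173))
A=at_z(c,*f(234,296),136);B=at_z(c,*f(486,331),136);print(A,B,np.linalg.norm(A-B),(A+B)/2)
d=A-B;print('yaw',np.degrees(np.arctan2(-d[0],d[1])))
for p in((335,460),(358,455)):print(at_z(c,*f(*p),75))
w=arm.camera_params('wrist');s=arm.read_state();r=R.from_quat(s['ee_rot']).inv()
print(w['K'],w['k1'],r.apply(w['position']-s['position']),(r*R.from_quat(w['orientation'])).as_matrix().round(3))
E
```

```text
head [482.93844258  94.71962109 209.        ]
nut [482.79863428  94.46509797 173.        ]
[489.87321434 155.63389019 136.        ] [475.89586274  32.91825068 136.        ] 123.50908686444657 [482.88453854  94.27607043 136.        ]
yaw -6.498004487686951
[409.78764678 107.46546454  75.        ]
[412.58781798  95.85253291  75.        ]
[[311.9789176    0.         256.03842234]
 [  0.         311.9789176  192.05720046]
 [  0.           0.           1.        ]] -0.07518968447523354 [  66.29889055   -0.43392705 -140.9472782 ] [[-0.    -0.965 -0.261]
 [ 1.    -0.    -0.001]
 [ 0.001 -0.261  0.965]]
```

```bash
python3 -m handwheel '[{"x":0.15,"y":0.05,"z":0.15},{"x":0.2,"y":0.1,"z":0.15},{"x":0.2,"y":0.15,"z":0.15},{"x":0.2,"y":0.2,"az":-0.08},{"x":0.2,"y":0.2,"az":-0.08},{"x":0.15,"y":0.2,"az":-0.08},{"x":0.1,"y":0.2,"az":-0.08},{"y":0.2,"az":-0.08}]' -1; python3 -m handwheel '[{"y":0.2,"az":-0.08},{"y":0.2,"az":-0.08},{"y":0.2,"az":-0.08},{"y":0.2,"az":-0.08},{"y":0.2,"az":-0.08},{"y":0.2,"az":-0.08},{"y":0.2,"az":-0.08},{"y":0.2,"az":-0.08}]'; python3 -c "
from h import *
print(arm.read_state()['joints'])"
```

```text
[-1.04642247e+00  3.85461845e-01  6.75839858e-03 -4.12399723e-04
 -1.19401933e+00 -2.58576846e-01]invalid input at $[0]: expected keys x, y, z, ax, ay, az
invalid input at $[0]: expected keys x, y, z, ax, ay, az
```

All keys are needed.

```bash
python3 -m handwheel '[{"x":0.15,"y":0.05,"z":0.15,"ax":0,"ay":0,"az":0},{"x":0.2,"y":0.1,"z":0.15,"ax":0,"ay":0,"az":0},{"x":0.2,"y":0.15,"z":0.15,"ax":0,"ay":0,"az":0},{"x":0.2,"y":0.2,"z":0,"ax":0,"ay":0,"az":-0.08},{"x":0.2,"y":0.2,"z":0,"ax":0,"ay":0,"az":-0.08},{"x":0.15,"y":0.2,"z":0,"ax":0,"ay":0,"az":-0.08},{"x":0.1,"y":0.2,"z":0,"ax":0,"ay":0,"az":-0.08},{"x":0,"y":0.2,"z":0,"ax":0,"ay":0,"az":-0.08}]' -1; python3 -m handwheel '[{"x":0,"y":0.2,"z":0,"ax":0,"ay":0,"az":-0.08},{"x":0,"y":0.2,"z":0,"ax":0,"ay":0,"az":-0.08},{"x":0,"y":0.2,"z":0,"ax":0,"ay":0,"az":-0.08},{"x":0,"y":0.2,"z":0,"ax":0,"ay":0,"az":-0.08},{"x":0,"y":0.2,"z":0,"ax":0,"ay":0,"az":-0.08},{"x":0,"y":0.2,"z":0,"ax":0,"ay":0,"az":-0.08},{"x":0,"y":0.2,"z":0,"ax":0,"ay":0,"az":-0.08},{"x":0,"y":0.2,"z":0,"ax":0,"ay":0,"az":-0.08}]'; python3 -c "
from h import *
s=arm.read_state();print(s['joints'],R.from_quat(s['ee_rot']).as_matrix()[:,0])"
```

```text
clock: 0.9
position: [388.2, -356.0, 313.6]
ee_rot: [0.182, 0.983, 0.0, -0.001]
contact_force: [-0.5, -0.1, 0.1]
gripper_width: 0.1
grasp_force: 0.0
clock: 1.7
position: [391.3, -67.4, 314.1]
ee_rot: [0.611, 0.791, 0.01, -0.011]
contact_force: [0.1, -0.2, -0.0]
gripper_width: 0.4
grasp_force: 0.0
[ 0.21885959 -0.06999516 -0.32792031 -0.03122145 -1.3120844  -3.09752808] [-0.2521096   0.96722967  0.03012513]
```

```bash
python3 -m handwheel '[{"x":0,"y":0.15,"z":0,"ax":0,"ay":0,"az":0.08},{"x":0,"y":0.15,"z":0,"ax":0,"ay":0,"az":0.08},{"x":0,"y":0.15,"z":0,"ax":-0.05,"ay":-0.03,"az":0},{"x":0,"y":0.15,"z":0,"ax":-0.06,"ay":-0.035,"az":0},{"x":0,"y":0.15,"z":0,"ax":-0.06,"ay":-0.035,"az":0},{"x":0,"y":0.1,"z":0,"ax":-0.06,"ay":-0.035,"az":0},{"x":0,"y":0.05,"z":-0.1,"ax":-0.06,"ay":-0.035,"az":0},{"x":0,"y":0,"z":-0.1,"ax":0,"ay":0,"az":0}]';  python3 -c "
from h import *
s=arm.read_state();print(s['joints'],R.from_quat(s['ee_rot']).as_matrix()[:,::2].T)
print(proj(arm.camera_params('wrist'),[411,101,72]),arm.camera_params('wrist')['position'])"
```

```text
clock: 2.5
position: [465.2, -29.9, 306.7]
ee_rot: [0.426, 0.891, -0.083, 0.132]
contact_force: [-0.2, 0.5, -0.8]
gripper_width: -0.2
grasp_force: 0.0
[ 0.47999879 -0.02158155 -0.47398502  0.34782097 -1.11563612 -3.09630146] [[-0.60226751  0.73760866 -0.30529872]
 [ 0.16467221 -0.2594222  -0.95162135]]
[[308.00802138 -39.20158473]] [401.77859223  55.27585537 420.57195851]
```

```bash
python3 -m handwheel '[{"x":0,"y":0,"z":0,"ax":0,"ay":0,"az":0.09},{"x":0,"y":0,"z":0,"ax":0,"ay":0,"az":0.09},{"x":-0.1,"y":0.15,"z":0,"ax":0,"ay":0,"az":0.05},{"x":-0.1,"y":0.15,"z":0,"ax":0,"ay":0,"az":0},{"x":-0.1,"y":0.15,"z":0,"ax":0,"ay":0,"az":0},{"x":-0.1,"y":0.15,"z":0,"ax":0,"ay":0,"az":0},{"x":0,"y":0.15,"z":0,"ax":0,"ay":0,"az":0},{"x":0,"y":0,"z":0,"ax":0,"ay":0,"az":0}]';  python3 -c "
from h import *
s=arm.read_state();print(s['joints'],R.from_quat(s['ee_rot']).as_matrix()[:,::2].T)
print(proj(arm.camera_params('wrist'),[411,101,72]),arm.camera_params('wrist')['position'])"
```

```text
clock: 3.3
position: [397.4, 111.4, 312.5]
ee_rot: [0.251, 0.957, -0.054, 0.135]
contact_force: [0.9, 0.3, -1.5]
gripper_width: -0.0
grasp_force: 0.0
[ 0.88530017 -0.12963293 -0.54123487  0.31723628 -1.1631043  -3.09632144] [[-0.83773941  0.46604334 -0.28459846]
 [ 0.23081105 -0.17013104 -0.95800923]]
[[261.90042369 120.3958317 ]] [308.96093408 165.95141216 428.66170453]
```

```bash
python3 -m handwheel '[{"x":0,"y":0,"z":-0.1,"ax":0,"ay":0,"az":0.09},{"x":0,"y":0,"z":-0.1,"ax":0,"ay":0,"az":0.09},{"x":0,"y":0,"z":-0.1,"ax":0,"ay":-0.04,"az":0.05},{"x":-0.05,"y":0,"z":-0.1,"ax":0,"ay":-0.04,"az":0},{"x":-0.05,"y":0,"z":-0.1,"ax":0,"ay":-0.04,"az":0},{"x":0,"y":0,"z":-0.1,"ax":0,"ay":-0.04,"az":0},{"x":0,"y":0,"z":-0.1,"ax":0,"ay":0,"az":0},{"x":0,"y":0,"z":0,"ax":0,"ay":0,"az":0}]';  python3 -c "
from h import *
s=arm.read_state();print(s['joints'],R.from_quat(s['ee_rot']).as_matrix()[:,::2].T)
w=arm.camera_params('wrist');print(proj(w,[411,101,72]),w['position']);save('wrist','w1.png',(130,390,60,255),3)"
```

```text
clock: 4.1
position: [397.0, 77.3, 203.3]
ee_rot: [0.064, 0.971, -0.011, 0.231]
contact_force: [0.6, -0.1, 0.1]
gripper_width: -0.3
grasp_force: 0.0
[ 0.76694968 -0.18743308 -1.04307006  0.75626704 -0.5317996  -3.0963575 ] [[-0.88459086  0.11952107 -0.45079234]
 [ 0.44789931 -0.05159667 -0.89259397]]
[[286.09583246 129.40983511]] [274.52537711  92.05716222 299.21123453]
```

View pics/w1.png

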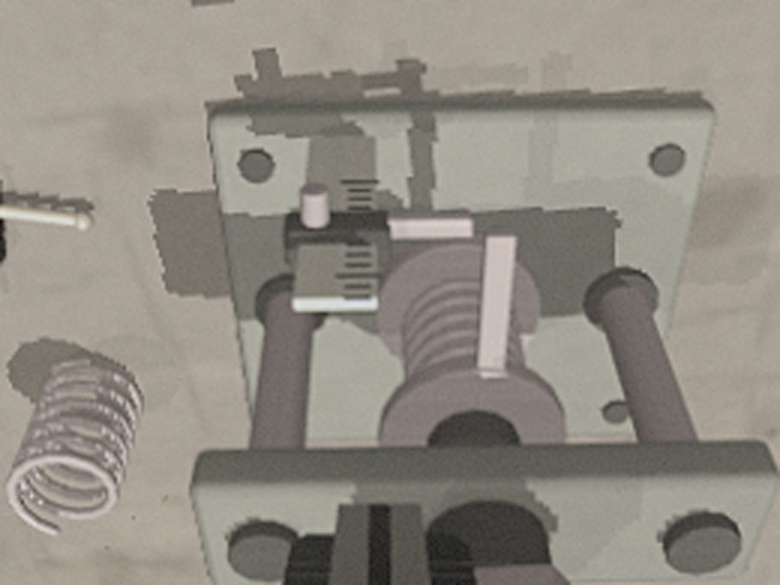

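The wrist view is inverted (robot side at top). The pointer tip is at crop (501,238) and the reference finger tip at crop (472,228). Triangulating with the other two cameras.

```bash
python3 - <<'E'
from h import *
from scipy.optimize import least_squares
cs=[arm.camera_params(n) for n in('wrist','scene','top')]
P={'ptr':[(130+501/3,60+238/3),(202.,243.7),(246.5,245.6)],'mark':[(130+472/3,60+228/3),(205.9,249.3),(249.8,245.0)]}
for k,o in P.items():
    f=lambda x:np.concatenate([(proj(c,x)[0]-np.array(q))*w for c,q,w in zip(cs,o,(1,1,.7))])
    r=least_squares(f,[411,100,72]);print(k,r.x.round(1),r.fun.round(2))
E
```

```text
ptr [414.4 109.7  86.1] [-0.22 -0.11 -0.32 -0.25 -0.55 -0.79]
mark [419.  102.7  71.8] [-0.38 -0.37 -0.16 -0.73 -1.18 -1.44]
```

```bash
python3 -m handwheel '[{"x":0,"y":0,"z":0.15,"ax":0,"ay":0.05,"az":0},{"x":0,"y":0,"z":0.15,"ax":0,"ay":0.06,"az":0},{"x":0,"y":0,"z":0.15,"ax":0,"ay":0.06,"az":0},{"x":0.1,"y":0.02,"z":0.15,"ax":0,"ay":0.06,"az":0},{"x":0.1,"y":0.02,"z":0,"ax":0,"ay":0.06,"az":0},{"x":0.1,"y":0.02,"z":0,"ax":0,"ay":0,"az":0.085},{"x":0.1,"y":0.02,"z":0,"ax":0,"ay":0,"az":0.085},{"x":0.03,"y":0,"z":0,"ax":0,"ay":0,"az":0.085}]' 1
python3 -m handwheel '[{"x":0,"y":0,"z":0,"ax":0,"ay":0,"az":0.09},{"x":0,"y":0,"z":0,"ax":0,"ay":0,"az":0.09},{"x":0,"y":0,"z":0,"ax":0,"ay":0,"az":0.09},{"x":0,"y":0,"z":0,"ax":0,"ay":0,"az":0.09},{"x":0,"y":0,"z":0,"ax":0,"ay":0,"az":0.09},{"x":0,"y":0,"z":0,"ax":0,"ay":0,"az":0.09},{"x":0,"y":0,"z":0,"ax":0,"ay":0,"az":0.09},{"x":0,"y":0,"z":0,"ax":0,"ay":0,"az":0.09}]'
python3 -m handwheel '[{"x":0,"y":0,"z":0,"ax":0,"ay":0,"az":0.09},{"x":0,"y":0,"z":0,"ax":0,"ay":0,"az":0.09},{"x":0,"y":0,"z":0,"ax":0,"ay":0,"az":0.09},{"x":0,"y":0,"z":0,"ax":0,"ay":0,"az":0.09},{"x":0,"y":0,"z":0,"ax":0,"ay":0,"az":0.09},{"x":0,"y":0,"z":0,"ax":0,"ay":0,"az":0.09},{"x":0,"y":0,"z":0,"ax":0,"ay":0,"az":0.09},{"x":0,"y":0,"z":0,"ax":0,"ay":0,"az":0.09}]'
python3 -c "
from h import *
s=arm.read_state();print(s['joints'],R.from_quat(s['ee_rot']).as_matrix()[:,::2].T)"
```

```text
clock: 4.95
position: [488.2, 95.3, 320.5]
ee_rot: [-0.142, 0.989, -0.021, 0.022]
contact_force: [-0.5, 1.0, -0.7]
gripper_width: 85.4
grasp_force: 0.0
clock: 5.75
position: [486.4, 95.0, 321.4]
ee_rot: [-0.65, 0.759, -0.005, 0.031]
contact_force: [-0.5, 0.1, -0.1]
gripper_width: 85.4
grasp_force: 0.0
clock: 6.55
position: [486.4, 95.0, 321.4]
ee_rot: [0.956, -0.292, -0.012, -0.029]
contact_force: [0.1, 0.1, 0.2]
gripper_width: 85.4
grasp_force: 0.0
[ 0.48381634  0.10392496 -0.12231627 -0.06017702 -1.32058255  0.5072161 ] [[ 0.82861534 -0.55840194 -0.03979807]
 [-0.00553661  0.06291328 -0.99800364]]
```

```bash

python3 -m handwheel '[{"x":-0.017,"y":0,"z":-0.05,"ax":-0.04,"ay":-0.0035,"az":0},{"x":0,"y":0,"z":-0.05,"ax":0,"ay":0,"az":0.09},{"x":0,"y":0,"z":-0.05,"ax":0,"ay":0,"az":0.09},{"x":0,"y":0,"z":-0.05,"ax":0,"ay":0,"az":0.09},{"x":0,"y":0,"z":-0.05,"ax":0,"ay":0,"az":0.09},{"x":0,"y":0,"z":-0.05,"ax":0,"ay":0,"az":0.09},{"x":0,"y":0,"z":-0.03,"ax":0,"ay":0,"az":0.09},{"x":0,"y":0,"z":0,"ax":0,"ay":0,"az":0.09}]'
python3 -m handwheel '[{"x":0,"y":0,"z":0,"ax":0,"ay":0,"az":0.09},{"x":0,"y":0,"z":0,"ax":0,"ay":0,"az":0.09},{"x":0,"y":0,"z":0,"ax":0,"ay":0,"az":0.09},{"x":0,"y":0,"z":0,"ax":0,"ay":0,"az":0.09},{"x":0,"y":0,"z":0,"ax":0,"ay":0,"az":0.09},{"x":0,"y":0,"z":0,"ax":0,"ay":0,"az":0.09},{"x":0,"y":0,"z":0,"ax":0,"ay":0,"az":0.09},{"x":0,"y":0,"z":0,"ax":0,"ay":0,"az":0}]'
python3 -c "
from h import *
s=arm.read_state();M=R.from_quat(s['ee_rot']).as_matrix();print(s['position'],s['joints'],M[:,::2].T,np.degrees(np.arctan2(M[1,0],M[0,0])))
w=arm.camera_params('wrist');p=proj(w,[[483,94.5,209]])[0];print(p,proj(w,[483,94.5,173]))
u,v=int(p[0]),int(p[1]);u0=max(0,u-70);v0=max(0,v-60);print(u0,v0);save('wrist','w2.png',(u0,u+70,v0,v+60),5)"
```

```text
clock: 7.35
position: [482.6, 94.9, 254.3]
ee_rot: [0.981, 0.196, -0.001, -0.0]
contact_force: [-0.3, -0.2, -0.1]
gripper_width: 85.1
grasp_force: 0.0
clock: 8.15
position: [483.2, 94.9, 255.3]
ee_rot: [0.772, 0.636, 0.001, -0.0]
contact_force: [-0.1, -0.1, 0.5]
gripper_width: 85.4
grasp_force: 0.0
[483.15924999  94.94534977 255.30394016] [ 5.23999483e-01  1.38729392e-01 -2.68162434e-01 -9.46866152e-04
 -1.16250235e+00  2.42619882e+00] [[ 1.90595831e-01  9.81667329e-01  1.57595917e-03]
 [ 7.79341496e-04  1.45407486e-03 -9.99998639e-01]] 79.01242792346932
[256.05051829 215.18716926] [[256.0354482  199.16622456]]
186 155
```

View pics/w2.png

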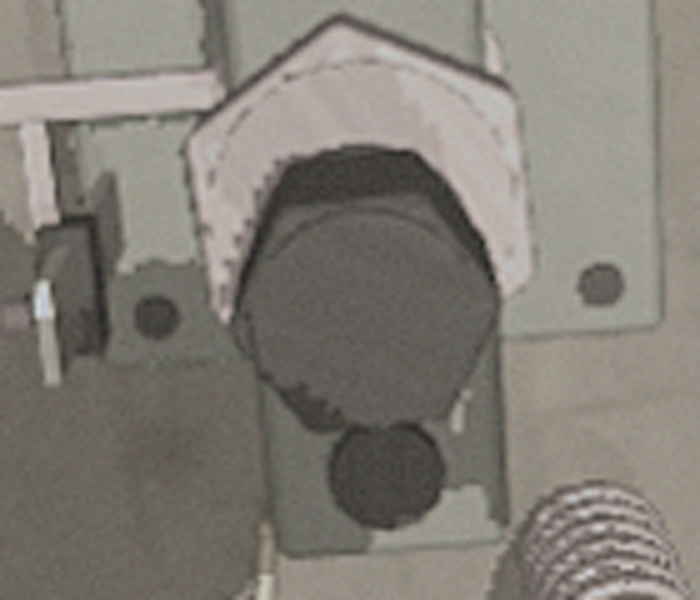

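The view shows the dark head hex with corners at (238,315), (290,205), (435,207), (497,297), (452,415), (320,432). Nut corners are at (342,15), (518,92), (530,288), (190,148).

```bash
python3 - <<'E'
from h import *
w=arm.camera_params('wrist');f=lambda p,z:at_z(w,186+p[0]/5,155+p[1]/5,z)[:2]
for nm,pts,z in(('head',[(238,315),(290,205),(435,207),(497,297),(452,415),(320,432)],209),('nut',[(342,15),(518,92),(530,288),(190,148)],173)):
    q=np.array([f(p,z) for p in pts]);print(nm,q.mean(0) if nm=='head' else '')
    for P in q:
        d=P-[483,94.5];print(np.hypot(*d).round(1),(np.degrees(np.arctan2(d[1],d[0]))%60).round(1))
E
```

```text
head [485.40776876  92.22148808]
14.4 56.8
14.6 49.6
16.2 38.1
18.7 50.1
20.6 58.8
18.6 6.7
nut 
30.8 21.0
31.3 27.3
29.2 27.4
26.1 23.7
```

```bash
python3 - <<'E'
from h import *
from scipy.optimize import least_squares
w=arm.camera_params('wrist');f=lambda p,z:at_z(w,186+p[0]/5,155+p[1]/5,z)[:2]
for nm,pts,z,r in(('head',[(238,315),(290,205),(435,207),(497,297),(452,415),(320,432)],209,17.32),('nut',[(342,15),(518,92),(530,288),(190,148)],173,28.87)):
    q=np.array([f(p,z) for p in pts])
    def g(x):
        d=q-x[:2];a=np.arctan2(d[:,1],d[:,0]);k=np.round((a-x[2])/(np.pi/3));t=x[2]+k*np.pi/3
        return (d-r*np.c_[np.cos(t),np.sin(t)]).ravel()
    b=min((least_squares(g,[484,93.5,t]) for t in(.1,.5,.9)),key=lambda s:s.cost);print(nm,b.x[:2],np.degrees(b.x[2])%60,b.fun.round(1))
E
```

```text
head [485.40776876  92.22148808] 53.82518323153769 [ 0.4  1.2 -0.3  0.2  0.2 -1.7 -1.2  0.9  0.5  0.1  0.5 -0.8]
nut [485.07918476  95.27243659] 25.95072016658176 [ 0.7  0.9 -0.2  1.  -1.4 -0.4  0.8 -1.5]
```

```bash

python3 -m handwheel '[{"x":0.004,"y":-0.006,"z":0,"ax":0,"ay":0,"az":-0.07},{"x":0,"y":0,"z":0,"ax":0,"ay":0,"az":-0.07},{"x":0,"y":0,"z":-0.07,"ax":0,"ay":0,"az":-0.07},{"x":0,"y":0,"z":-0.07,"ax":0,"ay":0,"az":-0.07},{"x":0,"y":0,"z":-0.07,"ax":0,"ay":0,"az":0},{"x":0,"y":0,"z":-0.07,"ax":0,"ay":0,"az":0},{"x":0,"y":0,"z":-0.07,"ax":0,"ay":0,"az":0},{"x":0,"y":0,"z":0,"ax":0,"ay":0,"az":0}]'
python3 -m handwheel '[{"x":0,"y":0,"z":0,"ax":0,"ay":0,"az":0},{"x":0,"y":0,"z":0,"ax":0,"ay":0,"az":0},{"x":0,"y":0,"z":0,"ax":0,"ay":0,"az":0},{"x":0,"y":0,"z":0,"ax":0,"ay":0,"az":0},{"x":0,"y":0,"z":0,"ax":0,"ay":0,"az":0},{"x":0,"y":0,"z":0,"ax":0,"ay":0,"az":0},{"x":0,"y":0,"z":0,"ax":0,"ay":0,"az":0},{"x":0,"y":0,"z":0,"ax":0,"ay":0,"az":0}]' -1
python3 -c "
from h import *
s=arm.read_state();M=R.from_quat(s['ee_rot']).as_matrix();print(s['joints'],M[:,::2].T,np.degrees(np.arctan2(M[1,0],M[0,0])),s['wrist_torque'])"
```

```text
clock: 9.0
position: [482.7, 92.8, 183.2]
ee_rot: [0.892, 0.451, -0.002, -0.0]
contact_force: [0.1, 0.3, -0.9]
gripper_width: 85.2
grasp_force: 0.0
clock: 9.8
position: [483.6, 93.4, 185.6]
ee_rot: [0.892, 0.452, 0.001, -0.0]
contact_force: [-4.2, 4.0, 4.8]
gripper_width: 29.3
grasp_force: 58.7
[ 5.20785979e-01  2.00548402e-01 -3.78357728e-01 -7.10724575e-04
 -9.90403045e-01  1.98935091e+00] [[ 5.90633813e-01  8.06938125e-01  1.60046941e-03]
 [ 9.94375153e-04  1.25555571e-03 -9.99998717e-01]] 53.7979478549424 [0.7656876  1.15441465 0.10845758]
```

```bash

python3 -m handwheel '[{"x":-0.004,"y":0.004,"z":-0.002,"ax":0,"ay":0,"az":-0.085},{"x":0,"y":0,"z":-0.002,"ax":0,"ay":0,"az":-0.085},{"x":0,"y":0,"z":-0.002,"ax":0,"ay":0,"az":-0.085},{"x":0,"y":0,"z":-0.002,"ax":0,"ay":0,"az":-0.085},{"x":0,"y":0,"z":-0.002,"ax":0,"ay":0,"az":-0.085},{"x":0,"y":0,"z":-0.002,"ax":0,"ay":0,"az":-0.085},{"x":0,"y":0,"z":-0.002,"ax":0,"ay":0,"az":-0.085},{"x":0,"y":0,"z":-0.002,"ax":0,"ay":0,"az":-0.085}]'
python3 -c "
from h import *
s=arm.read_state();M=R.from_quat(s['ee_rot']).as_matrix();print(s['joints'],np.degrees(np.arctan2(M[1,0],M[0,0])),s['wrist_torque'])"
```

```text
clock: 10.6
position: [482.5, 95.7, 182.4]
ee_rot: [0.998, -0.067, 0.0, -0.001]
contact_force: [-6.4, 9.7, 6.1]
gripper_width: 28.8
grasp_force: 60.0
[ 0.52526947  0.20284334 -0.38386764 -0.00238936 -0.98203452  0.91310258] -7.663293740329022 [2.62303845 2.11569133 0.35079882]
```

```bash

python3 -m handwheel '[{"x":-0.003,"y":0.004,"z":-0.002,"ax":0,"ay":0,"az":-0.085},{"x":0,"y":0,"z":-0.002,"ax":0,"ay":0,"az":-0.085},{"x":0,"y":0,"z":-0.002,"ax":0,"ay":0,"az":-0.085},{"x":0,"y":0,"z":-0.002,"ax":0,"ay":0,"az":-0.085},{"x":0,"y":0,"z":-0.002,"ax":0,"ay":0,"az":-0.085},{"x":0,"y":0,"z":-0.002,"ax":0,"ay":0,"az":-0.085},{"x":0,"y":0,"z":-0.002,"ax":0,"ay":0,"az":-0.085},{"x":0,"y":0,"z":-0.002,"ax":0,"ay":0,"az":-0.085}]'
python3 -m handwheel '[{"x":0,"y":0,"z":-0.002,"ax":0,"ay":0,"az":-0.085},{"x":0,"y":0,"z":-0.002,"ax":0,"ay":0,"az":-0.085},{"x":0,"y":0,"z":-0.002,"ax":0,"ay":0,"az":-0.085},{"x":0,"y":0,"z":-0.002,"ax":0,"ay":0,"az":-0.085},{"x":0,"y":0,"z":-0.002,"ax":0,"ay":0,"az":-0.085},{"x":0,"y":0,"z":-0.002,"ax":0,"ay":0,"az":-0.085},{"x":0,"y":0,"z":-0.002,"ax":0,"ay":0,"az":-0.085},{"x":0,"y":0,"z":0,"ax":0,"ay":0,"az":0}]'
python3 -c "
from h import *
s=arm.read_state();M=R.from_quat(s['ee_rot']).as_matrix();print(s['joints'],np.degrees(np.arctan2(M[1,0],M[0,0])),s['wrist_torque'])
im=save('scene','s2.png',(165,315,165,295),4.6)
t=arm.get_image('top')[175:255,195:315]
a=cv2.imread('pics/c1.png')[250:470,100:360];b=im[250:470,100:360,::-1]
cv2.imwrite('pics/cmp.png',cv2.resize(np.hstack([a,b]),None,fx=1.5,fy=1.5))"
```

```text
clock: 11.4
position: [483.8, 98.0, 179.3]
ee_rot: [0.825, -0.565, 0.0, -0.003]
contact_force: [-1.5, 13.1, 1.9]
gripper_width: 29.4
grasp_force: 59.7
clock: 12.2
position: [486.2, 98.2, 176.5]
ee_rot: [-0.483, 0.876, 0.001, 0.005]
contact_force: [5.0, 9.3, -3.6]
gripper_width: 29.5
grasp_force: 58.9
[ 0.52633929  0.2118099  -0.38900746 -0.00180169 -0.95918298 -1.08878454] -122.28347309528951 [ 2.71806452 -1.09140594 -0.21512896]
```

View pics/cmp.png

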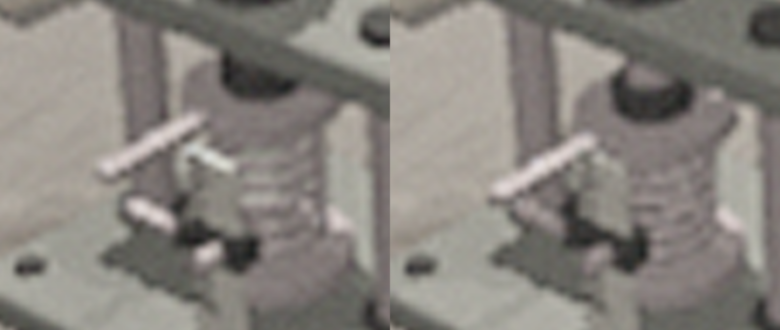

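The screw has turned 3.07 rad (9.2 mm), and the pointer tip is still above the finger by about 5 mm. Turning about 1.5 rad more.

```bash

python3 -m handwheel '[{"x":0.002,"y":0,"z":-0.002,"ax":0,"ay":0,"az":-0.08},{"x":0.002,"y":0,"z":-0.002,"ax":0,"ay":0,"az":-0.08},{"x":0.002,"y":0,"z":-0.002,"ax":0,"ay":0,"az":-0.08},{"x":0.002,"y":0,"z":-0.002,"ax":0,"ay":0,"az":-0.08},{"x":0.002,"y":0,"z":-0.002,"ax":0,"ay":0,"az":-0.08},{"x":0.002,"y":0,"z":-0.002,"ax":0,"ay":0,"az":-0.08},{"x":0,"y":0,"z":-0.002,"ax":0,"ay":0,"az":-0.08},{"x":0,"y":0,"z":-0.002,"ax":0,"ay":0,"az":-0.08}]'
python3 -m handwheel '[{"x":0,"y":0,"z":-0.002,"ax":0,"ay":0,"az":-0.08},{"x":0,"y":0,"z":-0.002,"ax":0,"ay":0,"az":-0.08},{"x":0,"y":0,"z":-0.002,"ax":0,"ay":0,"az":-0.08},{"x":0,"y":0,"z":-0.002,"ax":0,"ay":0,"az":-0.04},{"x":0,"y":0,"z":0,"ax":0,"ay":0,"az":0},{"x":0,"y":0,"z":0,"ax":0,"ay":0,"az":0},{"x":0,"y":0,"z":0,"ax":0,"ay":0,"az":0},{"x":0,"y":0,"z":0,"ax":0,"ay":0,"az":0}]'
python3 -c "
from h import *
s=arm.read_state();M=R.from_quat(s['ee_rot']).as_matrix();print(s['joints'],np.degrees(np.arctan2(M[1,0],M[0,0])),s['wrist_torque'])"
```

```text
clock: 13.1
position: [487.9, 96.1, 173.5]
ee_rot: [-0.001, 1.0, 0.002, 0.003]
contact_force: [4.7, 0.9, 0.0]
gripper_width: 29.2
grasp_force: 61.6
clock: 13.9
position: [487.5, 95.0, 172.1]
ee_rot: [0.216, 0.976, 0.002, 0.002]
contact_force: [6.4, -1.0, 0.8]
gripper_width: 29.4
grasp_force: 59.8
[ 5.20560795e-01  2.19521320e-01 -3.92370745e-01  1.09088302e-03
 -9.53019213e-01 -2.52663283e+00] 155.09608534936194 [-0.30142923 -1.48137299 -0.12950619]
```

```bash

python3 -m handwheel '[{"x":0,"y":0,"z":0,"ax":0,"ay":0,"az":0},{"x":0,"y":0,"z":0,"ax":0,"ay":0,"az":0},{"x":0,"y":0,"z":0.1,"ax":0,"ay":0,"az":0},{"x":0,"y":0,"z":0.15,"ax":0,"ay":0,"az":0},{"x":0,"y":0,"z":0.15,"ax":0,"ay":0,"az":0.09},{"x":-0.1,"y":0,"z":0.1,"ax":0,"ay":0,"az":0.09},{"x":-0.1,"y":0,"z":0.05,"ax":0,"ay":0,"az":0.09},{"x":-0.1,"y":0,"z":0,"ax":0,"ay":0,"az":0.09}]' 1
python3 -m handwheel '[{"x":-0.1,"y":0,"z":0,"ax":0.015,"ay":-0.05,"az":0.08},{"x":-0.05,"y":0,"z":-0.08,"ax":0.015,"ay":-0.05,"az":0},{"x":0,"y":0,"z":-0.08,"ax":0.015,"ay":-0.05,"az":0},{"x":0,"y":0,"z":-0.08,"ax":0.015,"ay":-0.05,"az":0},{"x":0,"y":0,"z":-0.08,"ax":0.015,"ay":-0.05,"az":0},{"x":0,"y":0,"z":-0.08,"ax":0,"ay":-0.05,"az":0},{"x":0,"y":0,"z":-0.08,"ax":0,"ay":0,"az":0},{"x":0,"y":0,"z":0,"ax":0,"ay":0,"az":0}]' -1
python3 -c "
from h import *
s=arm.read_state();print(s['joints'],R.from_quat(s['ee_rot']).as_matrix()[:,::2].T)
w=arm.camera_params('wrist');p=proj(w,[415,105,72])[0];print(p,w)
np.save('w3.npy',w,allow_pickle=True)
u,v=int(p[0]),int(p[1]);u0=max(0,u-60);v0=max(0,v-45);print(u0,v0);save('wrist','w3.png',(u0,u+60,v0,v+45),6)"
```

```text
clock: 14.7
position: [424.4, 94.6, 282.0]
ee_rot: [-0.068, 0.998, 0.001, 0.0]
contact_force: [0.1, 0.5, 1.3]
gripper_width: 85.4
grasp_force: 0.0
clock: 15.5
position: [396.2, 90.1, 187.6]
ee_rot: [-0.124, 0.965, 0.027, 0.23]
contact_force: [0.5, -0.3, -0.1]
gripper_width: 0.3
grasp_force: 0.0
[ 0.6985683  -0.18372309 -1.06127853  0.65034446 -0.33148462 -2.59385611] [[-0.86344264 -0.22720921 -0.45038071]
 [ 0.43687031  0.10958402 -0.89282455]]
[269.31685527 151.72686032] {'K': array([[311.9789176 ,   0.        , 256.03842234],
       [  0.        , 311.9789176 , 192.05720046],
       [  0.        ,   0.        ,   1.        ]]), 'k1': -0.07518968447523354, 'position': array([276.73381993,  58.95072234, 283.51657998]), 'orientation': array([0.57041618, 0.73948349, 0.28131163, 0.22057497])}
209 106
```

View pics/w3.png

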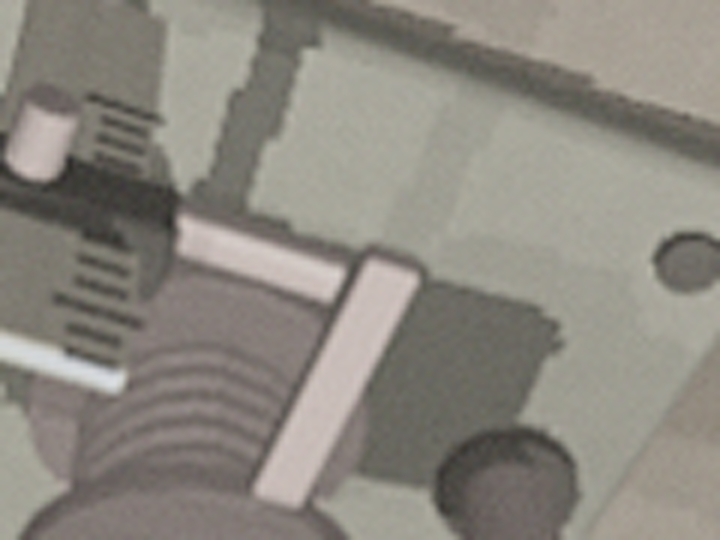

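The wrist view shows the pointer tip at crop (393,255) and the finger end at (338,284), just beside each other. I'll fit the heights over the views, using the known 13.55 mm drop.

```bash
python3 - <<'E'
from h import *
from scipy.optimize import least_squares
sc,tp,w3=[arm.camera_params(n) for n in('scene','top','wrist')]
# wrist camera at w1 from recorded pose
M3=R.from_quat(arm.read_state()['ee_rot'])
rel=M3.inv()*R.from_quat(w3['orientation'])
q=np.array([.064,.971,-.011,.231]);w1=dict(w3);X=np.array([[-.88459086,.11952107,-.45079234],[.44789931,-.05159667,-.89259397]])
Rm=np.c_[X[0],np.cross(X[1],X[0]),X[1]];w1['orientation']=(R.from_matrix(Rm)*rel).as_quat();w1['position']=np.array([274.52537711,92.05716222,299.21123453])
dz=np.array([0,0,-13.55])
def f(x,full=False):
    p,m,b,t=x[:3],x[3:6],x[6:8],x[8:10]
    r=[proj(w1,p)[0]-[297,138.7],proj(w1,m)[0]-[287.3,136],
       proj(w3,p+dz)[0]-[274.5,148.5]-0*b,proj(w3,m)[0]-[265.3,153.3],
       (proj(sc,p)[0]+b-[202,243.7])*.7,(proj(sc,m)[0]+b-[205.9,249.3])*.7,
       (proj(tp,p)[0]+t-[246.5,245.6])*.7,(proj(tp,m)[0]+t-[249.8,245.0])*.7,b*.5,t*.5]
    return np.concatenate(r)
s=least_squares(f,[415,108,86,418,102,72,0,0,0,0]);x=s.x
C=np.linalg.inv(s.jac.T@s.jac)*.5**2;J=np.r_[0,0,1,0,0,-1,0,0,0,0]
print(x.round(1),s.fun.round(2),'dz0',x[2]-x[5],'+-',np.sqrt(J@C@J),'now',x[2]-13.55-x[5])
E
```

```text
[409.9 108.3  90.1 413.9 101.6  79.    1.1   1.2   0.8   0. ] [ 0.1   0.36  0.36  0.83  0.03 -0.26 -0.22 -1.07 -0.13  0.33 -0.25 -0.74
  0.22  0.25 -0.5  -0.26  0.53  0.58  0.39  0.01] dz0 11.137453080870046 +- 2.510326836109016 now -2.4125469191299516
```

Level is still uncertain (-2.4 ± 2.5 mm). I need a flatter view, so I'll go round to the +y side, which also unwinds joint 6 for the nut.

```bash

python3 -m handwheel '[{"x":0,"y":0,"z":0.15,"ax":0,"ay":0.05,"az":0},{"x":0,"y":0,"z":0.15,"ax":-0.015,"ay":0.05,"az":0},{"x":0,"y":0.05,"z":0.15,"ax":-0.015,"ay":0.05,"az":0},{"x":0,"y":0.05,"z":0.1,"ax":-0.015,"ay":0.05,"az":0},{"x":0,"y":0.05,"z":0,"ax":-0.015,"ay":0.05,"az":0},{"x":0,"y":0.05,"z":0,"ax":-0.015,"ay":0.05,"az":0},{"x":0,"y":0.05,"z":0,"ax":0,"ay":0,"az":0.085},{"x":0,"y":0,"z":0,"ax":0,"ay":0,"az":0.085}]'
for i in 1; do python3 -m handwheel '[{"x":0,"y":0,"z":0,"ax":0,"ay":0,"az":0.09},{"x":0,"y":0,"z":0,"ax":0,"ay":0,"az":0.09},{"x":0,"y":0,"z":0,"ax":0,"ay":0,"az":0.09},{"x":0,"y":0,"z":0,"ax":0,"ay":0,"az":0.09},{"x":0,"y":0,"z":0,"ax":0,"ay":0,"az":0.09},{"x":0,"y":0,"z":0,"ax":0,"ay":0,"az":0.09},{"x":0,"y":0,"z":0,"ax":0,"ay":0,"az":0.09},{"x":0,"y":0,"z":0,"ax":0,"ay":0,"az":0.09}]'; done
python3 -m handwheel '[{"x":0,"y":0,"z":0,"ax":0,"ay":0,"az":0.09},{"x":0,"y":0,"z":0,"ax":0,"ay":0,"az":0.09},{"x":0,"y":0,"z":0,"ax":0,"ay":0,"az":0.09},{"x":0,"y":0,"z":0,"ax":0,"ay":0,"az":0.09},{"x":0,"y":0,"z":0,"ax":0,"ay":0,"az":0.09},{"x":0,"y":0,"z":0,"ax":0,"ay":0,"az":0.09},{"x":0,"y":0,"z":0,"ax":0,"ay":0,"az":0.09},{"x":0,"y":0,"z":0,"ax":0,"ay":0,"az":0.09}]'
python3 -m handwheel '[{"x":0,"y":0,"z":0,"ax":0,"ay":0,"az":0.09},{"x":0,"y":0,"z":0,"ax":0,"ay":0,"az":0.09},{"x":0,"y":0,"z":0,"ax":0,"ay":0,"az":0.09},{"x":0,"y":0,"z":0,"ax":0,"ay":0,"az":0.09},{"x":0,"y":0,"z":0,"ax":0,"ay":0,"az":0.09},{"x":0,"y":0,"z":0,"ax":0,"ay":0,"az":0.09},{"x":0,"y":0,"z":0,"ax":0,"ay":0,"az":0.09},{"x":0,"y":0,"z":0,"ax":0,"ay":0,"az":0.09}]'
python3 -c "
from h import *
s=arm.read_state();M=R.from_quat(s['ee_rot']).as_matrix();print(s['position'],s['joints'],M[:,::2].T,np.degrees(np.arctan2(M[1,0],M[0,0])))"
```

```text
clock: 16.35
position: [403.7, 139.4, 291.8]
ee_rot: [-0.258, 0.966, -0.005, 0.013]
contact_force: [-0.1, -0.3, 0.7]
gripper_width: -0.0
grasp_force: 0.0
clock: 17.15
position: [403.0, 138.2, 292.2]
ee_rot: [0.736, -0.677, -0.003, -0.016]
contact_force: [-0.4, -0.2, -0.5]
gripper_width: -0.3
grasp_force: 0.0
clock: 17.95
position: [403.0, 138.3, 292.2]
ee_rot: [0.984, -0.177, -0.01, -0.013]
contact_force: [1.0, -0.4, -0.6]
gripper_width: 0.5
grasp_force: 0.0
clock: 18.75
position: [403.1, 138.3, 292.1]
ee_rot: [0.926, 0.377, -0.014, -0.006]
contact_force: [-0.5, 0.7, -0.4]
gripper_width: -0.1
grasp_force: 0.0
[403.07090929 138.26468533 292.13446824] [ 0.69913542  0.00854415 -0.31095893 -0.02174977 -1.27386273  1.65253928] [[ 0.71460543  0.69921631 -0.02087178]
 [-0.03060241  0.00143971 -0.9995306 ]] 44.3763734762912
```

```bash

python3 -m handwheel '[{"x":0,"y":0,"z":0,"ax":0,"ay":0,"az":0.09},{"x":0,"y":0,"z":0,"ax":0,"ay":0,"az":0.09},{"x":0,"y":0,"z":0,"ax":0,"ay":0,"az":0.09},{"x":0,"y":0,"z":0,"ax":0,"ay":0,"az":0.09},{"x":0,"y":0,"z":0,"ax":0,"ay":0,"az":0.09},{"x":0,"y":0,"z":0,"ax":-0.08,"ay":0,"az":0},{"x":0,"y":0,"z":0,"ax":-0.08,"ay":0,"az":0},{"x":0,"y":0,"z":0,"ax":-0.08,"ay":0,"az":0}]'
python3 -m handwheel '[{"x":0,"y":0,"z":-0.1,"ax":-0.08,"ay":0,"az":0},{"x":0,"y":0,"z":-0.1,"ax":-0.08,"ay":0,"az":0},{"x":0,"y":0,"z":-0.1,"ax":-0.08,"ay":0,"az":0},{"x":0,"y":0,"z":-0.1,"ax":-0.06,"ay":0,"az":0},{"x":0,"y":0,"z":-0.1,"ax":0,"ay":0,"az":0},{"x":0,"y":0,"z":-0.1,"ax":0,"ay":0,"az":0},{"x":0,"y":0,"z":0,"ax":0,"ay":0,"az":0},{"x":0,"y":0,"z":0,"ax":0,"ay":0,"az":0}]'
python3 -c "
from h import *
s=arm.read_state();M=R.from_quat(s['ee_rot']).as_matrix();print(s['position'],s['joints'],M[:,::2].T)
w=arm.camera_params('wrist');print(proj(w,[412,105,75]),w['position'])"
```

```text
clock: 19.55
position: [403.2, 138.1, 292.7]
ee_rot: [0.727, 0.657, -0.141, 0.14]
contact_force: [-0.1, -0.7, 0.0]
gripper_width: 0.2
grasp_force: 0.0
clock: 20.35
position: [403.5, 137.9, 171.9]
ee_rot: [0.675, 0.606, -0.29, 0.305]
contact_force: [0.3, -0.1, 0.8]
gripper_width: 0.4
grasp_force: 0.0
[403.49981812 137.87750611 171.87559214] [ 0.99727213  0.43032793 -0.53264485  0.4118997  -1.4123253   1.79707027] [[ 0.096541    0.64181516 -0.76075827]
 [-0.02206702 -0.7627604  -0.64630459]]
[[263.75810843 127.05496061]] [412.88396955 288.55832025 212.16301916]
```

```bash

python3 -m handwheel '[{"x":0,"y":0,"z":-0.05,"ax":0,"ay":0,"az":0},{"x":0,"y":0,"z":-0.06,"ax":0,"ay":0,"az":0},{"x":0,"y":0,"z":-0.06,"ax":0,"ay":0,"az":0},{"x":0,"y":0,"z":-0.06,"ax":0,"ay":0,"az":0},{"x":0,"y":0,"z":-0.05,"ax":0,"ay":0,"az":0},{"x":0,"y":0,"z":0,"ax":0,"ay":0,"az":0},{"x":0,"y":0,"z":0,"ax":0,"ay":0,"az":0},{"x":0,"y":0,"z":0,"ax":0,"ay":0,"az":0}]'
python3 -c "
from h import *
w=arm.camera_params('wrist');p=proj(w,[412,105,75])[0];print(p,w['position'])
u,v=int(p[0]),int(p[1]);u0=max(0,u-60);v0=max(0,v-45);print(u0,v0);save('wrist','w4.png',(u0,u+60,v0,v+45),6)"
```

```text
clock: 21.15
position: [403.5, 137.2, 115.5]
ee_rot: [0.675, 0.606, -0.29, 0.305]
contact_force: [-0.1, 0.1, 0.6]
gripper_width: -0.1
grasp_force: 0.0
[269.81509126 197.97500178] [412.83305904 287.90714079 155.74891485]
209 152
```

View pics/w4.png

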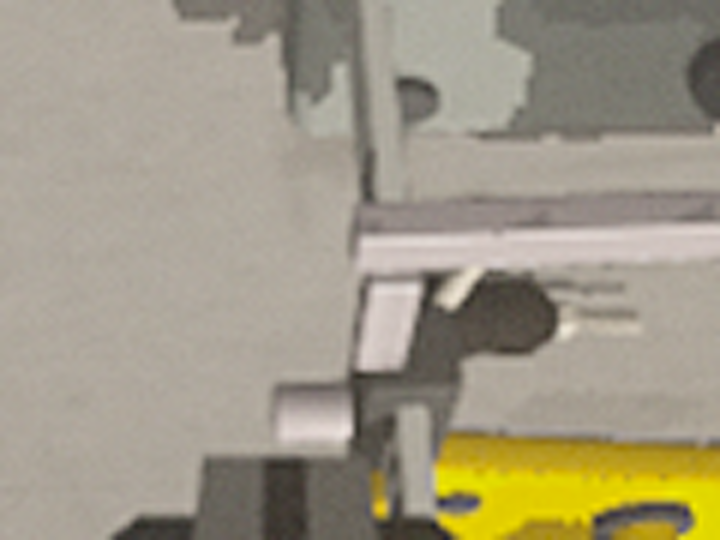

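The flat view is inverted. The pointer's top face spans rows 235–271 and the finger's tip edge is at row 281 just behind it, so they look close to level. Fitting it with corner points.

```bash
cat > fit.py <<'E'
from h import *
from scipy.optimize import least_squares
w4=arm.camera_params('wrist');w3=dict(w4);w1=dict(w4)
w3['position']=np.array([276.73381993,58.95072234,283.51657998]);w3['orientation']=np.array([0.57041618,0.73948349,0.28131163,0.22057497])
rel=R.from_quat(arm.read_state()['ee_rot']).inv()*R.from_quat(w4['orientation'])
X=np.array([[-.88459086,.11952107,-.45079234],[.44789931,-.05159667,-.89259397]])
w1['orientation']=(R.from_matrix(np.c_[X[0],np.cross(X[1],X[0]),X[1]])*rel).as_quat();w1['position']=np.array([274.52537711,92.05716222,299.21123453])
o1=np.array([(487,237),(516,237),(472,218),(472,237)])/3+[130,60]
o3=np.array([(368,255),(420,267),(347,266),(331,302)])/6+[209,106]
o4=np.array([(360,272),(358,236),(364,281),(424,283)])/6+[209,152]
up=np.array([[0,0,13.55]]*2+[[0,0,0]]*2)
def f(x):
    P=x[:12].reshape(4,3);b=x[12:].reshape(3,2)
    r=[(proj(w1,P+up)-o1+b[0]).ravel(),(proj(w3,P)-o3+b[1]).ravel(),(proj(w4,P)-o4+b[2]).ravel(),b.ravel()*.15]
    r.append([(P[0,2]-P[1,2])*2,(P[2,2]-P[3,2])*2])   # flat top faces
    return np.concatenate(r)
s=least_squares(f,[412,105,78,412,110,78,412,103,78,418,102,78]+[0]*6);x=s.x
C=np.linalg.inv(s.jac.T@s.jac)*.4**2;J=np.zeros(18);J[[2,5]]=.5;J[[8,11]]=-.5
print(x[:12].reshape(4,3).round(1),x[12:].round(1),s.fun[:24].round(1));print('ptr-mark',J@x,'+-',np.sqrt(J@C@J))
E
python3 fit.py
```

```text
[[411.3 104.7  74. ]
 [411.7 112.4  73.9]
 [412.3 102.2  74.9]
 [418.6 101.6  75. ]] [-0.1  0.4 -0.1 -0.5 -0.2  0. ] [-0.2  0.4 -0.2 -0.3  0.4 -0.2  0.1  0.1 -0.1  0.3  0.2  0.7  0.1 -0.6
 -0.1 -0.5 -0.6 -0.6 -0.2  0.2  0.5  0.6  0.2 -0.1]
ptr-mark -0.9880186948292717 +- 0.2596338818715454
```

The pointer is about 1.0 mm below the mark, well inside ±2.5 mm. Next is the nut: retreat, then get above it with φ ≈ 86°.

```bash

python3 -m handwheel '[{"x":0,"y":0,"z":0.12,"ax":0,"ay":0,"az":0},{"x":0,"y":0,"z":0.15,"ax":0.07,"ay":0,"az":0},{"x":0,"y":0,"z":0.15,"ax":0.08,"ay":0,"az":0},{"x":0,"y":0,"z":0.15,"ax":0.08,"ay":0,"az":0},{"x":0,"y":0,"z":0.15,"ax":0.08,"ay":0,"az":0},{"x":0.05,"y":0,"z":0.15,"ax":0.08,"ay":0,"az":0},{"x":0.1,"y":-0.05,"z":0,"ax":0.08,"ay":0,"az":0},{"x":0.1,"y":-0.05,"z":0,"ax":0.08,"ay":0,"az":0}]' 1
python3 -m handwheel '[{"x":0.1,"y":-0.07,"z":0,"ax":0,"ay":0,"az":0.03},{"x":0.06,"y":-0.04,"z":0,"ax":0,"ay":0,"az":0},{"x":0,"y":0,"z":0,"ax":0,"ay":0,"az":0},{"x":0,"y":0,"z":0,"ax":0,"ay":0,"az":0},{"x":0,"y":0,"z":0,"ax":0,"ay":0,"az":0},{"x":0,"y":0,"z":0,"ax":0,"ay":0,"az":0},{"x":0,"y":0,"z":0,"ax":0,"ay":0,"az":0},{"x":0,"y":0,"z":0,"ax":0,"ay":0,"az":0}]'
python3 -c "
from h import *
s=arm.read_state();M=R.from_quat(s['ee_rot']).as_matrix();print(s['position'],s['joints'],M[:,::2].T,np.degrees(np.arctan2(M[1,0],M[0,0])))"
```

```text
clock: 22.0
position: [453.9, 117.3, 292.1]
ee_rot: [0.74, 0.673, -0.005, -0.007]
contact_force: [0.4, -0.2, -0.0]
gripper_width: 85.2
grasp_force: 0.0
clock: 22.8
position: [485.1, 95.4, 289.4]
ee_rot: [0.724, 0.689, -0.01, -0.005]
contact_force: [-0.7, 0.4, -0.1]
gripper_width: 85.2
grasp_force: 0.0
[485.09247855  95.40002945 289.38542078] [ 0.51961846  0.13260012 -0.18720138 -0.00609023 -1.27236275  2.57460547] [[ 0.04913097  0.99877053 -0.00660172]
 [-0.02143169 -0.00555397 -0.99975489]] 87.18380752946648
```

```bash

python3 -m handwheel '[{"x":0,"y":0,"z":-0.05,"ax":0.0036,"ay":-0.0136,"az":-0.01},{"x":0,"y":0,"z":-0.12,"ax":0,"ay":0,"az":0},{"x":0,"y":0,"z":-0.12,"ax":0,"ay":0,"az":0},{"x":0,"y":0,"z":-0.12,"ax":0,"ay":0,"az":0},{"x":0,"y":0,"z":-0.12,"ax":0,"ay":0,"az":0},{"x":0,"y":0,"z":-0.12,"ax":0,"ay":0,"az":0},{"x":0,"y":0,"z":-0.08,"ax":0,"ay":0,"az":0},{"x":0,"y":0,"z":0,"ax":0,"ay":0,"az":0}]'
python3 -m handwheel '[{"x":0,"y":0,"z":0,"ax":0,"ay":0,"az":0},{"x":0,"y":0,"z":0,"ax":0,"ay":0,"az":0},{"x":0,"y":0,"z":0,"ax":0,"ay":0,"az":0},{"x":0,"y":0,"z":0,"ax":0,"ay":0,"az":0},{"x":0,"y":0,"z":0,"ax":0,"ay":0,"az":0},{"x":0,"y":0,"z":0,"ax":0,"ay":0,"az":0},{"x":0,"y":0,"z":0,"ax":0,"ay":0,"az":0},{"x":0,"y":0,"z":0,"ax":0,"ay":0,"az":0}]' -1
python3 -c "
from h import *
s=arm.read_state();M=R.from_quat(s['ee_rot']).as_matrix();print(s['joints'],M[:,::2].T,np.degrees(np.arctan2(M[1,0],M[0,0])),s['wrist_torque'])"
```

```text
clock: 23.6
position: [483.8, 94.5, 141.2]
ee_rot: [0.73, 0.683, -0.003, -0.001]
contact_force: [-1.0, -1.0, -0.4]
gripper_width: 85.5
grasp_force: 0.0
clock: 24.4
position: [485.1, 95.4, 144.9]
ee_rot: [0.73, 0.684, 0.001, -0.0]
contact_force: [-4.5, 2.4, 6.3]
gripper_width: 49.1
grasp_force: 61.1
[ 5.22820596e-01  2.49967266e-01 -4.29929959e-01 -1.17374929e-03
 -8.89939965e-01  2.55403672e+00] [[ 6.54267167e-02  9.97856542e-01  1.29117077e-03]
 [ 3.75894629e-04  1.26929677e-03 -9.99999124e-01]] 86.24864250465953 [0.54223093 1.25554628 0.00971825]
```

```bash

python3 -m handwheel '[{"x":0,"y":0,"z":-0.002,"ax":0,"ay":0,"az":-0.085},{"x":0,"y":0,"z":-0.002,"ax":0,"ay":0,"az":-0.085},{"x":0,"y":0,"z":-0.002,"ax":0,"ay":0,"az":-0.085},{"x":0,"y":0,"z":-0.002,"ax":0,"ay":0,"az":-0.085},{"x":0,"y":0,"z":-0.002,"ax":0,"ay":0,"az":-0.085},{"x":0,"y":0,"z":-0.002,"ax":0,"ay":0,"az":-0.085},{"x":0,"y":0,"z":-0.002,"ax":0,"ay":0,"az":-0.085},{"x":0,"y":0,"z":-0.002,"ax":0,"ay":0,"az":-0.085}]'
python3 -m handwheel '[{"x":0,"y":0,"z":-0.002,"ax":0,"ay":0,"az":-0.08},{"x":0,"y":0,"z":-0.002,"ax":0,"ay":0,"az":-0.08},{"x":0,"y":0,"z":-0.002,"ax":0,"ay":0,"az":-0.08},{"x":0,"y":0,"z":-0.002,"ax":0,"ay":0,"az":-0.08},{"x":0,"y":0,"z":-0.002,"ax":0,"ay":0,"az":-0.08},{"x":0,"y":0,"z":-0.002,"ax":0,"ay":0,"az":-0.08},{"x":0,"y":0,"z":0,"ax":0,"ay":0,"az":0},{"x":0,"y":0,"z":0,"ax":0,"ay":0,"az":0}]'
python3 -c "
from h import *
s=arm.read_state();M=R.from_quat(s['ee_rot']).as_matrix();print(s['joints'],M[:,2],np.degrees(np.arctan2(M[1,0],M[0,0])),s['wrist_torque'])"
```

```text
clock: 25.2
position: [484.6, 95.8, 141.7]
ee_rot: [0.977, 0.214, 0.0, -0.001]
contact_force: [-6.8, 3.5, 6.9]
gripper_width: 49.2
grasp_force: 61.4
clock: 26.0
position: [484.6, 96.2, 139.4]
ee_rot: [0.987, -0.158, 0.0, -0.001]
contact_force: [-7.1, 5.6, 7.3]
gripper_width: 48.8
grasp_force: 61.4
[ 0.52409206  0.25615756 -0.43740233 -0.00265892 -0.87550674  0.73076218] [ 4.77315509e-04  2.63410925e-03 -9.99996417e-01] -18.199612035951297 [ 1.60727797  2.05884241 -0.07550634]
```

Turned 104° (5.5 mm) so far, with no stop felt. Continuing in small steps.

```bash

python3 -m handwheel '[{"x":0,"y":0,"z":-0.001,"ax":0,"ay":0,"az":-0.04},{"x":0,"y":0,"z":-0.001,"ax":0,"ay":0,"az":-0.04},{"x":0,"y":0,"z":-0.001,"ax":0,"ay":0,"az":-0.04},{"x":0,"y":0,"z":-0.001,"ax":0,"ay":0,"az":-0.04},{"x":0,"y":0,"z":-0.001,"ax":0,"ay":0,"az":-0.04},{"x":0,"y":0,"z":0,"ax":0,"ay":0,"az":0},{"x":0,"y":0,"z":0,"ax":0,"ay":0,"az":0},{"x":0,"y":0,"z":0,"ax":0,"ay":0,"az":0}]'
cat > st.py <<'E'
from h import *
s=arm.read_state();M=R.from_quat(s['ee_rot']).as_matrix();print(s['joints'][5],np.degrees(np.arctan2(M[1,0],M[0,0])),s['wrist_torque'],s['joint_efforts'][5])
E
python3 st.py
```

```text
clock: 26.8
position: [484.7, 96.3, 138.7]
ee_rot: [0.952, -0.305, 0.0, -0.0]
contact_force: [-8.1, 5.8, 7.7]
gripper_width: 48.7
grasp_force: 63.0
0.42497984952603035 -35.51986102750007 [1.73363192 2.33846031 2.44633336] -2.4269333481788635
```

The torque jumped to 2.4 N·m after 122° (6.4 mm), so the nut is hard on the boss. Releasing and lifting.

```bash

python3 -m handwheel '[{"x":0,"y":0,"z":0,"ax":0,"ay":0,"az":0},{"x":0,"y":0,"z":0,"ax":0,"ay":0,"az":0},{"x":0,"y":0,"z":0,"ax":0,"ay":0,"az":0},{"x":0,"y":0,"z":0,"ax":0,"ay":0,"az":0},{"x":0,"y":0,"z":0.1,"ax":0,"ay":0,"az":0},{"x":0,"y":0,"z":0.15,"ax":0,"ay":0,"az":0},{"x":0,"y":0,"z":0.15,"ax":0,"ay":0,"az":0},{"x":0,"y":0,"z":0.15,"ax":0,"ay":0,"az":0}]' 1
python3 -m handwheel '[{"x":0,"y":0,"z":0.15,"ax":0,"ay":0,"az":0},{"x":0,"y":0,"z":0.15,"ax":0,"ay":0,"az":0},{"x":0,"y":0,"z":0.1,"ax":0,"ay":0,"az":0},{"x":0,"y":0,"z":0,"ax":0,"ay":0,"az":0},{"x":0,"y":0,"z":0,"ax":0,"ay":0,"az":0},{"x":0,"y":0,"z":0,"ax":0,"ay":0,"az":0},{"x":0,"y":0,"z":0,"ax":0,"ay":0,"az":0},{"x":0,"y":0,"z":0,"ax":0,"ay":0,"az":0}]'
python3 -c "
from h import *
b=save('scene','s3.png',(165,315,165,295),4.6)[:,:,::-1]
a=cv2.imread('pics/c1.png')
cv2.imwrite('pics/cmp2.png',np.hstack([a[40:480,100:440],b[40:480,100:440]]))"
```

```text
clock: 27.6
position: [485.3, 94.6, 247.7]
ee_rot: [0.95, -0.311, 0.0, 0.0]
contact_force: [1.1, 0.5, -0.2]
gripper_width: 85.1
grasp_force: 0.0
clock: 28.4
position: [485.1, 94.9, 325.8]
ee_rot: [0.951, -0.31, -0.0, 0.001]
contact_force: [-0.2, -0.5, 1.0]
gripper_width: 85.6
grasp_force: 0.0
```

View pics/cmp2.png

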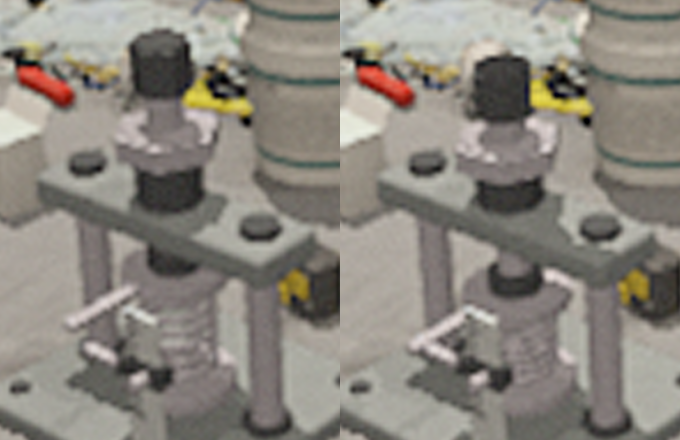

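The scene view shows the nut down on the boss, the pointer tip at (413,346) beside the finger end, and the bystanders in view (carton, tape) unmoved.

```bash
python3 -c "
from bench import arm
print(arm.job_done())"
```

```text
the job is handed in; nothing more can be done
None
```

I turned the screw about 13.5 mm down, leaving the pointer about 1 mm below the mark by my camera fit (limit 2.5 mm); I then tightened the jam nut hard onto the boss, released it and handed the job in at about 28 s, with no verdict returned.

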